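# Dispense the small milling balls by dial size

## Robot

A 6-joint arm with a two-finger parallel gripper is mounted at the origin on the work surface. World frame = base frame: x ahead of the robot, y to its left, z up, the work surface at z = 0. Lengths are in m, angles in rad, forces in N, time in s.
With the tool pointing down it reaches from about 0.375 to 0.9 m from the base axis. Payload 3.1 kg.
Tool frame: the origin (TCP) lies on the centre line of the jaws, within the pads' length; the fingertips stand 25 mm ahead of it and the grasp point (between the pads) lies 6 mm ahead of it (manip.tip_extent is the distance from the TCP to the fingertips, in m); z points along the fingers, y is the line along which they close (so a half turn about z gives the same grasp; the last joint's range is limited). The gripper opens to 85 mm and grips with 20 to 120 N. Pads are 22 mm wide; open, the fingers measure 114 mm over their backs; the gripper's body (76 mm by 85 mm) begins 54 mm behind the grasp point. The pads swing forward as they close: fully open they stand 13 mm farther back than shut.
Start: joints at [0.966, 0.527, 1.433, -0, 1.181, -0.178], TCP at [0.259, 0.569, 0.256] pointing down, gripper open.
Joint ranges: [-3.08, 3.08], [-0.75, 2.2], [0.22, 2.44], [-1.43, 4.57], [0, 2.65], [-2.85, 2.85]. Speed limits (rad/s): [2.79, 2.79, 3.14, 3.14, 3.14, 3.14].

## Interface

Orientations are given as a unit quaternion [x, y, z, w].
In Python, from station import readout, imaging, order, manip gives the robot as it stands.
- The arm moves only by the tool move_arm, never from a script. Its argument "rows" is a list of rows, each a list of 7 numbers: the turn, a rotation vector about the tool's x, y, z in degrees, then the shift along the tool's x, y, z in mm, then the closure, from 0 (fully open) to 1 (shut). A call has 1 to 12 rows; each row is the pose to reach, as a shift and turn from the pose commanded when the call began, along the tool's axes at that moment; what a row does not reach only later rows make up. A row lasts 1/12 s, in which the tool goes at most 41.7 mm and 7.16 degrees, less where a joint would pass 70% of its speed; a pose out of reach is approached as far as the arm can. A call with a gripper value outside its range is refused whole. The fingers move at their own pace and stop on an object; "squeeze" is the grip in N (left out, the last holds). Time passes only in rows, so rows that repeat a pose let the fingers close. It gives the time, the measured TCP pose, the force, the opening and the grip force at its end, in the units of the state.
- readout.sense(): the state, without advancing time (a new reading comes with each control period).
- imaging.snapshot(name): name is "side" or "top" or "wrist"; returns a dict with "img" (420x560x3 uint8, red, green, blue), "z_map" (420x560 float32, m along the optical axis (not along the pixel's ray), 0 where there is no reading), "fovy" (degrees; the focal length in pixels is half the picture's height over the tangent of half this angle, whatever the lens; pixels are square), "cx", "cy" (the principal point, pixels), "rvec" (rotation vector, rad) and "tvec" (3), from world to camera coordinates, as OpenCV has them. Camera axes: x right, y down, z forward; pixel columns grow to the right and rows downward; lengths in m; the calibration is good to about 2 mm. A picture is of the moment at which its call begins.
- order.sign_off(): hands the job in; it is judged then, once.
The state is a dict: "t": time; "q": joint angles; "qd": joint speeds; "tau": joint torques, N m; "tcp_pos": TCP position; "tool_rot": TCP orientation; "force": force on the tool from outside, world axes, zero at the start; "ft_torque": the same for the moment, N m; "finger_gap": opening from 0.0 (shut) to 1.0 (fully open); "gripper_force": force on a finger pad.
Only numpy, scipy, OpenCV 4.12 (cv2) and the standard library are available. Lean on these libraries where they do the work, as an engineer would, in place of code of your own. Each camera call takes 0.05 s, during which the arm holds its last target. There are 200 camera calls.

## Task

Bring the glass dish under the mouth of the ball dispenser, and with the tube still upright turn its blue dial cap to the hole that lets the small white milling balls through but not the big blue one. Then tip the dispenser over (the orange lever does it) so that all three white balls end up in the dish standing on the bench, and leave the blue ball in the tube and the dial where you set it. Do not disturb the jars, the brush or the tooth cast.

Things in the scene. Friction and masses are not known exactly. Their poses are not given: they have to be found in the camera images.
- dispenser: Fixed aluminium stand. Origin on the bench under the tube, z up, y = direction in which the tube tips and pours. Tipping axis along x at y 0, z 125 mm. Base plate 135 x 100 x 12 mm, y -88 to 12; posts 10 mm thick at x +-58, y +-15, to z 141 mm. Upright, its clear tube (outer diameter 34, bore 28 mm) stands at x = y = 0, z 95 to 175 mm.
- tipper (a joint): Tipping of tube, dial and lever as one about the stand's x axis, rad: 0 = upright (stop), grows as the mouth swings over to the stand's +y, 2.0 = stop, mouth 25 degrees below level. Friction 0.25 N m, stays where left. The balls roll out by themselves past about 1.8; tip slowly to near the stop and wait a second.
- lever_pad (a point): Point on the upper face of the orange lever pad, 75 mm from the tipping axis. The lever is a flat arm 6 mm thick at the stand's x = -112 mm, leaving the axis towards +y at (45 degrees minus tipping angle) above level. Orange pad: 30 mm wide in x, 44 to 100 mm from the axis. Pressing its upper face down and round with about 4 N tips the tube. Site axes: the tube's.
- dial (a joint): Turn of the round blue dial cap (diameter 92, 4 mm thick) over the tube mouth, rad, anticlockwise from above when upright; stops at +-1.6. Hole over the mouth: -1.22 the 11 mm hole (one white dot), 0 the 20 mm hole (two dots), 1.22 the 28 mm hole (three dots); shut between. A hole works within 0.12 of its value. Friction 0.025 N m, stays where left. It starts between -1.4 and -0.45.
- dial_center (a point): Centre of the dial's top face, on its turning axis (x 0, y -26, z 180 mm in the stand's frame when upright). Axes turn with the dial.
- tab (a point): Centre of the top of the yellow tab on the dial: a radial fin 7 mm thick, 23 to 45 mm from the dial's axis (this point at 34 mm), top 23 mm above the dial's face. Push its side to turn the dial. In the stand's frame it lies about the dial's centre at 215 degrees anticlockwise from +x, plus the dial's value.
- tube_mouth (a point): Centre of the upper end of the tube's bore, just under the dial (z 175 mm when upright).
- tube_floor (a point): Centre of the tube's inner floor, 75 mm from its mouth.
- drop_spot (a point): Point on the bench where the middle of the dish should stand to catch the balls: 85 mm from the tipping axis along the stand's +y. The balls land within about 35 mm of it.
- dish: Loose clear straight-walled glass dish, outer diameter 120, height 40 mm, wall 4 mm, floor 5 mm, 0.25 kg; origin at the centre of its underside. It starts 15 to 38 cm off and slides when pushed low on its side. Standing at the drop spot it clears the stand by 10 mm or more.
- ball_1_center (a point): Centre of a white ceramic milling ball, diameter 16 mm, in the tube at the start, polished and slippery.
- ball_2_center (a point): Centre of a white ceramic milling ball, diameter 16 mm, in the tube at the start.
- ball_3_center (a point): Centre of a white ceramic milling ball, diameter 16 mm, in the tube at the start.
- ball_big_center (a point): Centre of the blue ceramic milling ball, diameter 25 mm, at the bottom of the tube, below the white ones.
- jar_0: Small white stain jar, a bystander, diameter 37, height 33 mm.
- jar_1: Small white stain jar, a bystander, same size.
- jar_2: Small white stain jar, a bystander, same size.
- jar_3: Small white stain jar, a bystander, same size.
- jar_4: Small white stain jar, a bystander, same size.
- tooth_cast: Plaster tooth cast on a blue pad, a bystander, diameter 72, height 29 mm.
- brush: Brush 180 mm long lying on the bench, a bystander.
There are look-alikes about, which are no part of the job. Of the things that look like the dish, take the one that is nearest to the robot's base at the start.

How it is judged:
On the way:
1. with the tube upright, the dial is turned to the 20 mm hole (within 0.15 rad) (value of joint dial between -0.15 and 0.15 rad and value of joint tipper below 0.3 rad), for 0.2 s.
At the end, for the whole second after the job is handed in: The three white balls rest in the dish (within 56 mm of its axis, under 40 mm above its underside); the dish stands level (0.1 rad) on the bench (5 mm); the blue ball is in the tube, within 75 mm of its floor; the dial is within 0.2 rad of the 20 mm hole (z of ball_1_center in the frame of dish between 0 and 0.04 m and horizontal distance between each of ball_1_center, ball_2_center, ball_3_center and dish below 0.056 m and linear speed of each of ball_1, ball_2, ball_3 below 0.05 m/s and z of ball_2_center in the frame of dish between 0 and 0.04 m and z of ball_3_center in the frame of dish between 0 and 0.04 m and angle between dish's own z axis and vertical below 0.1 rad and height (world z) of dish below 0.005 m and linear speed of dish below 0.02 m/s and distance between ball_big_center and tube_floor below 0.075 m and value of joint dial between -0.2 and 0.2 rad); the robot touches nothing.
It fails at once if the tube is tipped more than 0.7 rad with the dial more than 0.25 rad away from the 20 mm hole (value of joint tipper above 0.7 rad and (value of joint dial below -0.25 rad or value of joint dial above 0.25 rad)).
It fails at once if a jar, the tooth cast or the brush is moved by more than 30 mm (distance of any of jar_0, jar_1, jar_2, jar_3, jar_4, tooth_cast, brush from where it was at the start of the episode above 0.03 m).
It also fails if it takes over 72 s, if anything falls off the work surface, if the arm or the gripper's body presses on something with over 40 N, if the wrist force passes 120 N, or if a joint passes its speed limit or range.

## Working session

There is one attempt and no reset: what is moved stays moved. The work goes in short steps, Python scripts to look and compute and a tool call to move; the robot and the scene stay as the last step left them, time stands still between calls to the robot, and variables do not carry over. Pictures are saved under pics/ and viewed, at most 10 in all, crops included, and the job is handed in when it is done.

Besides the shell and the picture viewer there is one more tool, called as name(argument=value, ...), one argument or row to a line, values as JSON. move_arm: Moves the arm, as the interface text tells. Its arguments: {"type":"object","properties":{"rows":{"type":"array"},"squeeze":{"type":"number"}},"required":["rows"]}

```bash
ls; mkdir -p pics; cat > h.py <<'E'
import numpy as np, cv2
from station import readout, imaging, order, manip
from scipy.spatial.transform import Rotation as R
def snap(n):
    s=imaging.snapshot(n); s['R']=cv2.Rodrigues(np.array(s['rvec'],float))[0]; s['t']=np.array(s['tvec'],float).ravel()
    s['f']=s['img'].shape[0]/2/np.tan(np.radians(s['fovy'])/2); return s
def ray(s,u,v,z):
    d=s['R'].T@np.array([(u-s['cx'])/s['f'],(v-s['cy'])/s['f'],1]); c=-s['R'].T@s['t']
    return c+d*(z-c[2])/d[2]
def proj(s,P):
    p=s['R']@np.array(P,float)+s['t']; return p[:2]/p[2]*s['f']+[s['cx'],s['cy']]
def cloud(s):
    v,u=np.indices(s['z_map'].shape); z=s['z_map']
    p=np.stack([(u-s['cx'])/s['f']*z,(v-s['cy'])/s['f']*z,z],-1)
    return (p-s['t'])@s['R']
def rel(target,Rt=None):
    st=readout.sense(); r=R.from_quat(st['tool_rot'])
    print('shift mm',np.round(r.inv().apply(np.array(target)-st['tcp_pos'])*1000,1))
    if Rt is not None: print('rotvec deg',np.round(np.degrees((r.inv()*Rt).as_rotvec()),1))
E
python3 - <<'E'
from h import *
a=snap('side');b=snap('top');np.savez('s0.npz',side=a['img'],top=b['img'])
for n,s in(('side',a),('top',b)):
    print(n,s['fovy'],s['cx'],s['cy'],-s['R'].T@s['t'])
    cv2.imwrite(f'pics/{n}0.png',s['img'][...,::-1])
st=readout.sense();print(st);print(R.from_quat(st['tool_rot']).as_matrix())
E
```

```text
pics
side 56.33947032723445 281.98678830618894 207.60854683341685 [ 0.40372948 -0.68928624  0.90049021]
top 43.32386621332267 278.1255523501066 217.4281301160347 [0.33072899 0.01525539 1.34030152]
{'t': 0.1, 'q': array([ 9.65519106e-01,  5.28373658e-01,  1.43379402e+00,  2.65873736e-05,
        1.18142026e+00, -1.78512552e-01]), 'qd': array([ 0.00012228, -0.00231443, -0.0027933 ,  0.00084489,  0.00291936,
       -0.00029956]), 'tau': array([ 1.93675933e-04, -4.43306887e+01, -1.78587967e+01, -1.68657016e-04,
        3.92538888e-03,  1.91641408e-05]), 'tcp_pos': array([0.25832689, 0.56844639, 0.25542484]), 'tool_rot': array([ 2.11771567e-01,  9.77318683e-01, -9.17311125e-04, -3.92400759e-04]), 'force': array([ 0.26399905, -0.51901099,  0.37662068]), 'ft_torque': array([-0.00129508, -0.0003684 , -0.01935772]), 'gripper_force': 0.0, 'finger_gap': 0.9992830983689645}
[[-9.10305299e-01  4.13935898e-01 -1.15552201e-03]
 [ 4.13937338e-01  9.10303924e-01 -1.62681195e-03]
 [ 3.78480357e-04 -1.95920925e-03 -9.99998009e-01]]
```

View pics/side0.png

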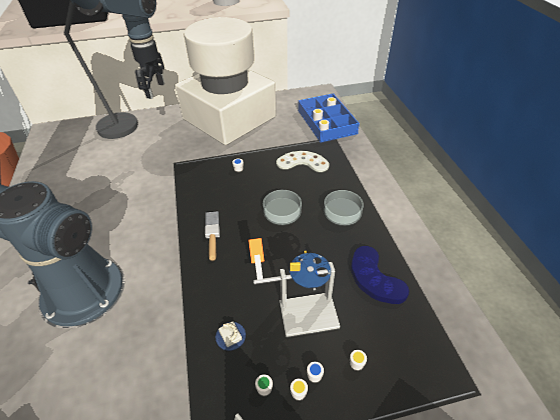

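View pics/top0.png

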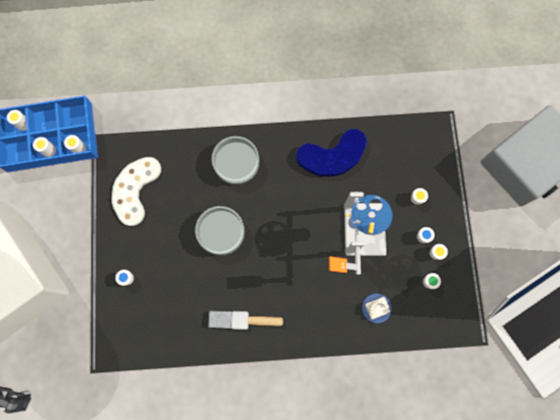

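The side view shows the stand at about (305,300), the dial at (311,270), the orange pad at (256,250) and two glass dishes at (282,207) and (343,207). In the top view those dishes are at (220,231) and (235,160), the dial is at (371,214), the tab at (371,228) and the pad at (339,265). The brush is at (245,320), the cast at (377,308), and the jars are at right and at (124,278).

```bash
python3 - <<'E'
from h import *
s=snap('top'); C=cloud(s); img=s['img']; hsv=cv2.cvtColor(img,cv2.COLOR_RGB2HSV)
print('img axes', ray(s,280,210,0),ray(s,380,210,0),ray(s,280,310,0))
for n,(u,v,z) in dict(dishA=(220,231,.04),dishB=(235,160,.04),cast=(377,308,.029),brush0=(209,320,.01),brush1=(283,322,.005),jarL=(124,278,.033),j1=(420,196,.033),j2=(426,235,.033),j3=(440,252,.033),j4=(432,282,.033)).items(): print(n,ray(s,u,v,z).round(3),'dist',np.hypot(*ray(s,u,v,z)[:2]).round(3))
def comp(n,m):
    k,l,st,c=cv2.connectedComponentsWithStats(m.astype(np.uint8))
    for i in range(1,k):
        if st[i,4]>20:
            p=C[l==i]; print(n,st[i],c[i].round(1),np.median(p,0).round(3),p[:,2].min().round(3),p[:,2].max().round(3))
H,S,V=[hsv[...,i] for i in range(3)]
roi=np.zeros(H.shape,bool); roi[180:290,320:400]=1
comp('orange',(H>5)&(H<16)&(S>170)&(V>150)&roi); comp('yellow',(H>17)&(H<35)&(S>140)&(V>120)&roi); m=(H>95)&(H<125)&(S>100)&(V>80)&roi
comp('blue',m)
w=(C[...,2]>.170)&(C[...,2]<.19)&roi
print('dial depth pts',w.sum(),C[w].mean(0))
pts=C[w][:,:2].astype(np.float32); print(cv2.minEnclosingCircle(pts))
# glass rims
for cx,cy in((220,231),(235,160)):
    g=cv2.cvtColor(img,cv2.COLOR_RGB2GRAY); M=(g>85).astype(np.uint8); k,l,st,c=cv2.connectedComponentsWithStats(M); i=l[cy,cx]; 
    cs,_=cv2.findContours((l==i).astype(np.uint8),0,2); e=cv2.fitEllipse(max(cs,key=cv2.contourArea)); print('rim',st[i],e, ray(s,*e[0],.04))
# base plate
w=(C[...,2]>.007)&(C[...,2]<.018)&roi; r=cv2.minAreaRect(C[w][:,:2].astype(np.float32)*1000);print('base',w.sum(),r)
w=(C[...,2]>.10)&(C[...,2]<.146)&roi;print('mid',w.sum(),np.unique((C[w][:,:2]*100).round(),axis=0).shape)
cv2.imwrite('pics/crop.png',cv2.resize(img[110:290,190:400],None,fx=3.8,fy=3.3,interpolation=2)[:594,:800,::-1])
E
```

```text
img axes [ 0.63521162 -0.00254883  0.        ] [ 0.61730531 -0.26158859  0.        ] [0.37958856 0.01497468 0.        ]
dishA [0.583 0.151 0.04 ] dist 0.602
dishB [0.766 0.105 0.04 ] dist 0.773
cast [ 0.367 -0.222  0.029] dist 0.429
brush0 [0.367 0.192 0.01 ] dist 0.414
brush1 [0.35  0.01  0.005] dist 0.35
jarL [0.482 0.394 0.033] dist 0.623
j1 [ 0.64  -0.36   0.033] dist 0.734
j2 [ 0.538 -0.363  0.033] dist 0.649
j3 [ 0.493 -0.392  0.033] dist 0.63
j4 [ 0.421 -0.363  0.033] dist 0.555
orange [329 256  18  17  57] [334.9 264.8] [ 0.473 -0.119  0.004] -0.004 0.198
yellow [369 223   4  11  32] [370.4 227.9] [ 0.536 -0.195  0.203] 0.189 0.207
blue [351 195  42  39 912] [372.7 215.3] [ 0.566 -0.209  0.18 ] -0.011 1.34
dial depth pts 1207 [ 0.55763226 -0.19558788  0.1801094 ]
((0.5315961837768555, -0.161793515086174), 0.10205680876970291)
rim [ 195  206   50   49 1955] ((219.60284423828125, 229.89093017578125), (48.53316116333008, 49.65365219116211), 120.33654022216797) [0.58560671 0.152318   0.04      ]
rim [ 211  136   49   48 1856] ((235.29202270507812, 159.27772521972656), (47.20158386230469, 48.399436950683594), 138.0878143310547) [0.76773707 0.10370958 0.04      ]
base 891 ((559.49267578125, -201.32766723632812), (191.98345947265625, 278.8305969238281), 85.08152770996094)
mid 445 (46, 2)
```

View pics/crop.png

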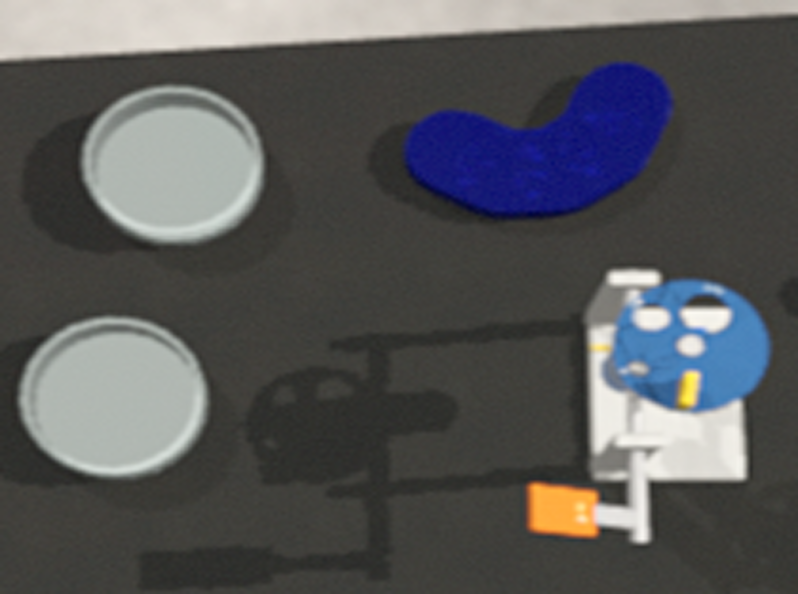

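Dish candidates in the top view are A at (220,231), 0.60 m from the base, and B at (235,160), 0.77 m. A is the nearest, so it is the one meant. The crop shows A at lower left, the dial with its tab pointing toward −x, and the orange pad at the lower left of the stand.

```bash
python3 - <<'E'
from h import *
s=snap('top'); img=s['img']; hsv=cv2.cvtColor(img,cv2.COLOR_RGB2HSV)
H,S,V=[hsv[...,i] for i in range(3)]
roi=np.zeros(H.shape,bool); roi[185:262,340:400]=1
m=((H>95)&(H<118)&(S>90)&(V>100)&roi).astype(np.uint8); 
cs,_=cv2.findContours(m,0,2); c=max(cs,key=cv2.contourArea); hull=cv2.convexHull(c)[:,0].astype(float)
W=np.array([ray(s,u,v,.18)[:2] for u,v in hull])
A=np.c_[2*W,np.ones(len(W))]; x=np.linalg.lstsq(A,(W**2).sum(1),rcond=None)[0]; print('dial c',x[:2],'r',np.sqrt(x[2]+x[:2]@x[:2]), 'minEnc',cv2.minEnclosingCircle(W.astype(np.float32)))
y=((H>17)&(H<35)&(S>140)&(V>120)&roi&(np.indices(H.shape)[0]>220)).astype(np.uint8); v,u=np.nonzero(y)
T=np.array([ray(s,a,b,.203)[:2] for a,b in zip(u,v)]); print('tab',T.mean(0), len(T), cv2.fitLine(T.astype(np.float32),2,0,.01,.01).ravel())
o=((H>5)&(H<20)&(S>150)&(V>150)).astype(np.uint8); o[:250]=0;o[280:]=0;o[:,:320]=0;o[:,360:]=0
v,u=np.nonzero(o); C=cloud(s); print('orange px',u.min(),u.max(),v.min(),v.max(), C[v,u][:, 2].round(3)[::20]); P=C[v,u]; P=P[P[:,2]>.12];print(P.min(0),P.max(0),P.mean(0))
g=img.min(2)
# left edge of base: rows 228..252 ; bottom edge: cols 362..382
L=[]
for r in range(212,252):
    row=g[r,335:360].astype(int); k=np.argmax(np.diff(row)); L.append([335+k+.5+.0,r,np.diff(row)[k]])
B=[]
for c in range(364,384):
    col=g[240:265,c].astype(int); k=np.argmin(np.diff(col)); B.append([c,240+k+.5,np.diff(col)[k]])
L=np.array(L);B=np.array(B); print(L[::4].tolist()); print(B[::3].tolist())
for n,E in(('L',L[L[:,2]>40]),('B',B[B[:,2]<-40])):
    W=np.array([ray(s,a,b,.012)[:2] for a,b,_ in E],np.float32); print(n,len(W),cv2.fitLine(W,cv2.DIST_HUBER,0,.01,.01).ravel())
E
```

```text
dial c [ 0.5709509  -0.20411948] r 0.04631432005418062 minEnc ((0.570049524307251, -0.20366321504116058), 0.0475289449095726)
tab [ 0.52335328 -0.1827963 ] 40 [ 0.71974415 -0.6942394   0.5233533  -0.1827963 ]
orange px 329 347 256 272 [0.005 0.19  0.18  0.179 0.172 0.167 0.199 0.187 0.182 0.193 0.19  0.182
 0.172]
[ 0.44715515 -0.14044606  0.15648847] [ 0.47878326 -0.09881012  0.19989726] [ 0.46320625 -0.11782029  0.18190807]
[[344.5, 212.0, 72.0], [344.5, 216.0, 57.0], [344.5, 220.0, 77.0], [344.5, 224.0, 74.0], [344.5, 228.0, 76.0], [344.5, 232.0, 75.0], [344.5, 236.0, 75.0], [344.5, 240.0, 72.0], [344.5, 244.0, 71.0], [355.5, 248.0, 47.0]]
[[364.0, 255.5, -83.0], [367.0, 255.5, -78.0], [370.0, 255.5, -71.0], [373.0, 255.5, -73.0], [376.0, 255.5, -82.0], [379.0, 255.5, -77.0], [382.0, 255.5, -74.0]]
L 40 [ 0.9956026  -0.09367718  0.56874806 -0.16311997]
B 20 [ 0.06845108  0.9976545   0.4986229  -0.22904232]
```

```bash
python3 - <<'E'
from h import *
print('tip',manip.tip_extent, [a for a in dir(manip) if a[0]!='_'])
Rt=R.from_matrix(np.array([[-.035,.999,0],[.999,.035,0],[0,0,-1]]).T@np.eye(3)) 
y=np.array([.9994,-.035,0]);z=np.array([0,0,-1.]);x=np.cross(y,z);Rt=R.from_matrix(np.c_[x,y,z]);print(x)
rel([.588,.252,.13],Rt)
E
```

```text
tip 0.025 ['PlanningError', 'tip_extent']
[0.035  0.9994 0.    ]
shift mm [-431.1 -151.6  125.8]
rotvec deg [-0.1  0.  67.6]
```

move_arm(
  rows=[
    [0,0,20,-80,-30,25,0],
    [0,0,40,-200,-70,60,0],
    [0,0,67.6,-431,-152,126,0],
    [0,0,67.6,-431,-152,126,0],
    [0,0,67.6,-431,-152,126,0],
    [0,0,67.6,-431,-152,126,0],
    [0,0,67.6,-431,-152,126,0],
    [0,0,67.6,-431,-152,126,0],
    [0,0,67.6,-431,-152,126,0],
    [0,0,67.6,-431,-152,126,0],
    [0,0,67.6,-431,-152,126,0],
    [0,0,67.6,-431,-152,126,0],
  ],
)

```text
t: 1.2
tcp_pos: [0.5919, 0.2478, 0.1287]
tool_rot: [0.721, 0.693, 0.0, 0.001]
force: [-0.0, 0.7, -0.9]
finger_gap: 1.0
gripper_force: 0.0
```

move_arm(
  rows=[
    [0,0,0,0,0,40,0],
    [0,0,0,0,0,75,0],
    [0,0,0,0,0,97,0],
    [0,0,0,0,0,97,0],
    [0,0,0,0,0,97,0],
  ],
)

```text
t: 1.62
tcp_pos: [0.5869, 0.2522, 0.0321]
tool_rot: [0.72, 0.694, -0.001, -0.001]
force: [0.6, -0.7, 0.5]
finger_gap: 1.002
gripper_force: 0.0
```

```bash
python3 - <<'E'
from h import *
st=readout.sense();print(st['tcp_pos'],st['force'],R.from_quat(st['tool_rot']).as_matrix().round(3))
O=np.array([.5715,-.177]);ey=np.array([.0685,.9977]);D=O+.085*ey;print('drop',D)
rel([D[0]+.002,D[1]+.053,.032])
s=snap('top');cv2.imwrite('pics/t1.png',cv2.resize(s['img'][100:300,150:400],None,fx=3,fy=3)[...,::-1])
E
```

```text
[0.58690882 0.2522028  0.03211873] [ 0.63894407 -0.70440604  0.53493796] [[ 0.036  0.999 -0.003]
 [ 0.999 -0.036 -0.001]
 [-0.001 -0.003 -1.   ]]
drop [ 0.5773225 -0.0921955]
shift mm [-291.5    2.8    0.3]
```

View pics/t1.png

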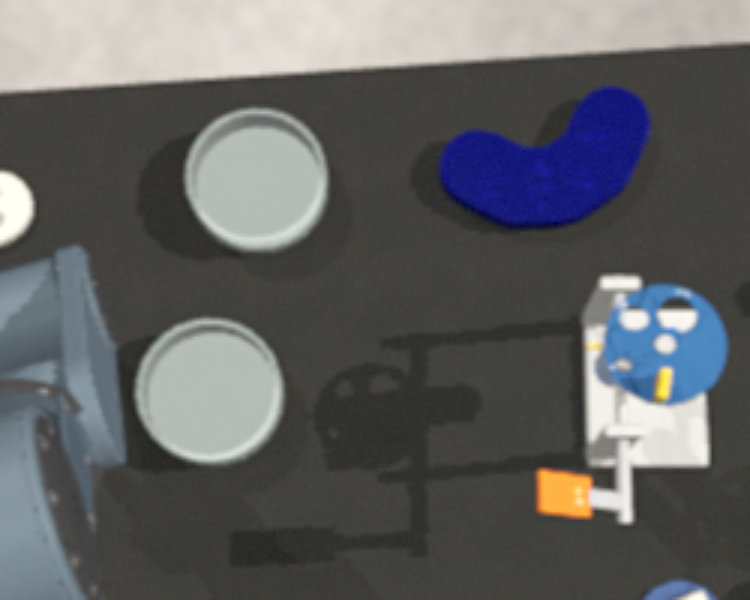

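The gripper is behind dish A, which is at (210,390) in the crop. Next I push it toward the stand.

move_arm(
  rows=[
    [0,0,0,-20,0,0,0],
    [0,0,0,-32,0,0,0],
    [0,0,0,-40,0,0,0],
    [0,0,0,-48,0,0,0],
    [0,0,0,-58,0,0,0],
    [0,0,0,-70,0,0,0],
    [0,0,0,-84,1,0,0],
    [0,0,0,-98,1,0,0],
    [0,0,0,-112,1,0,0],
    [0,0,0,-126,1,0,0],
    [0,0,0,-140,2,0,0],
    [0,0,0,-154,2,0,0],
  ],
)

```text
t: 2.67
tcp_pos: [0.5844, 0.0966, 0.0332]
tool_rot: [0.72, 0.694, -0.0, -0.0]
force: [-1.4, 2.5, 1.8]
finger_gap: 0.999
gripper_force: 1.6
```

move_arm(
  rows=[
    [0,0,0,-12,0,0,0],
    [0,0,0,-24,0,0,0],
    [0,0,0,-36,0,0,0],
    [0,0,0,-48,0,0,0],
    [0,0,0,-60,1,0,0],
    [0,0,0,-72,1,0,0],
    [0,0,0,-82,1,0,0],
    [0,0,0,-90,1,0,0],
    [0,0,0,-96,1,0,0],
    [0,0,0,-100,1,0,0],
    [0,0,0,-102,1,0,0],
    [0,0,0,-102,1,0,0],
  ],
)

```text
t: 3.67
tcp_pos: [0.5818, -0.0042, 0.0332]
tool_rot: [0.72, 0.694, -0.0, -0.0]
force: [0.0, -0.6, -0.6]
finger_gap: 1.0
gripper_force: 0.0
```

```bash
cat >> h.py <<'E'
def dish(s,near):
    g=cv2.cvtColor(s['img'],cv2.COLOR_RGB2GRAY); C=cloud(s)
    u,v=proj(s,[*near,.04]).astype(int); print('px',u,v)
    hsv=cv2.cvtColor(s['img'],cv2.COLOR_RGB2HSV)
    M=((g>85)&(hsv[...,1]<60)).astype(np.uint8); k,l,st,c=cv2.connectedComponentsWithStats(M)
    i=l[v,u]; cs,_=cv2.findContours((l==i).astype(np.uint8),0,2); e=cv2.minEnclosingCircle(max(cs,key=cv2.contourArea)); print('dish',st[i],e,ray(s,*e[0],.04))
E
python3 - <<'E'
from h import *
st=readout.sense();print(st['tcp_pos'])
s=snap('top');dish(s,st['tcp_pos'][:2]-[0,.053]);cv2.imwrite('pics/t2.png',s['img'][...,::-1])
cv2.imwrite('pics/t2.png',cv2.resize(s['img'][150:350,200:450],None,fx=3,fy=3)[...,::-1])
E
```

```text
[ 0.58176683 -0.00420184  0.03317705]
px 303 225
dish [ 214  179  115  111 9255] ((270.6752624511719, 237.5), 66.0302734375) [0.55754882 0.02599833 0.04      ]
```

View pics/t2.png

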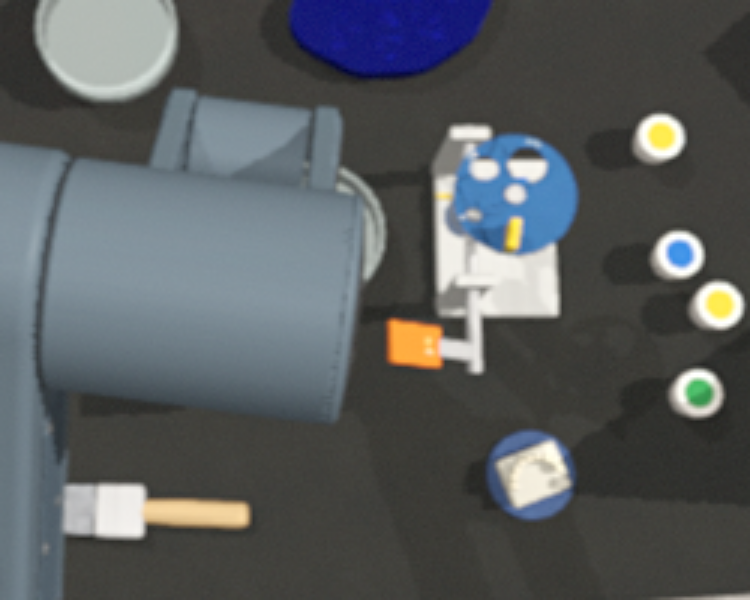

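The dish rim's leading edge is at crop (386,230), about 30 mm short of the goal.

move_arm(
  rows=[
    [0,0,0,-8,-1,0,0],
    [0,0,0,-15,-2,0,0],
    [0,0,0,-21,-3,0,0],
    [0,0,0,-25,-4,0,0],
    [0,0,0,-28,-4,0,0],
    [0,0,0,-29,-4,0,0],
    [0,0,0,-29,-4,0,0],
    [0,0,0,-10,-4,0,0],
    [0,0,0,30,-4,0,0],
    [0,0,0,40,-4,-40,0],
    [0,0,0,50,-4,-80,0],
    [0,0,0,60,-4,-120,0],
  ],
)

```text
t: 4.72
tcp_pos: [0.5792, 0.0575, 0.1533]
tool_rot: [0.719, 0.695, -0.001, -0.001]
force: [1.5, -0.0, 0.1]
finger_gap: 1.001
gripper_force: 0.0
```

move_arm(
  rows=[
    [0,0,0,40,0,-40,0],
    [0,0,0,80,0,-80,0],
    [0,0,0,120,0,-120,0.3],
    [0,0,0,150,0,-150,0.6],
    [0,0,0,150,0,-150,1],
    [0,0,0,150,0,-150,1],
  ],
)

```text
t: 5.22
tcp_pos: [0.5879, 0.2116, 0.3102]
tool_rot: [0.718, 0.696, 0.006, 0.003]
force: [1.6, -0.6, 0.4]
finger_gap: 0.459
gripper_force: 0.0
```

```bash
python3 - <<'E'
from h import *
st=readout.sense();print(st['tcp_pos'],R.from_quat(st['tool_rot']).as_matrix().round(3))
s=snap('top');dish(s,(.575,-.08))
b=snap('side')
hsv=cv2.cvtColor(b['img'],cv2.COLOR_RGB2HSV);H,S,V=[hsv[...,i] for i in range(3)]
im=np.vstack([cv2.resize(s['img'][180:300,280:430],None,fx=4,fy=2.4)[:290,:600],cv2.resize(b['img'][220:350,225:375],None,fx=4,fy=2.3)[:299,:600]])
cv2.imwrite('pics/t3.png',im[...,::-1])
E
```

```text
[0.58794958 0.21162212 0.31021248] [[ 0.031  0.999  0.013]
 [ 1.    -0.031  0.005]
 [ 0.005  0.013 -1.   ]]
px 312 227
dish [ 291  204   50   50 1942] ((315.4154968261719, 228.63462829589844), 24.963172912597656) [ 0.572313   -0.08714911  0.04      ]
```

View pics/t3.png

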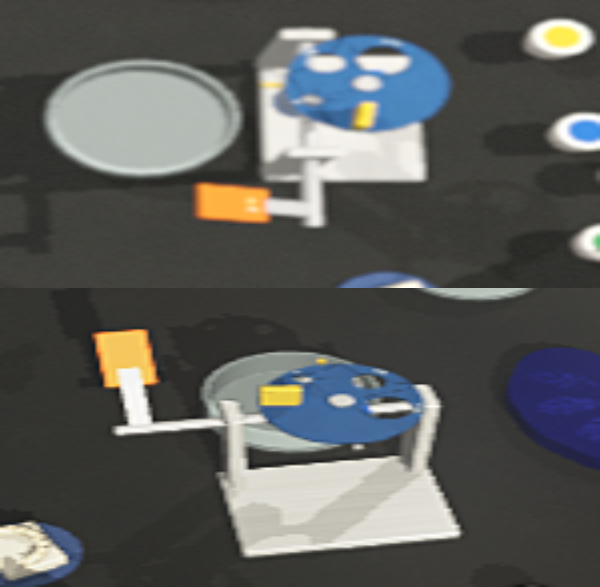

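The dish is in place, about 7 mm off the drop spot. The dial's tab is near world angle 167° about the dial centre. I will grip the fin and swing it, going to a hover above it first.

```bash
python3 - <<'E'
from h import *
a=np.radians(-12);x=np.array([np.cos(a),np.sin(a),0]);z=np.array([0,0,-1.]);Rt=R.from_matrix(np.c_[x,np.cross(z,x),z])
rel([.535,-.195,.30],Rt)
E
```

```text
shift mm [-404.1  -37.6    4.9]
rotvec deg [  0.2  -0.2 100.1]
```

move_arm(
  rows=[
    [0,0,20,-60,-5,0,0.6],
    [0,0,40,-120,-15,0,0.6],
    [0,0,60,-250,-25,2,0.6],
    [0,0,80,-404,-38,5,0.6],
    [0.2,-0.2,100,-404,-38,5,0.6],
    [0.2,-0.2,100,-404,-38,5,0.6],
    [0.2,-0.2,100,-404,-38,5,0.6],
    [0.2,-0.2,100,-404,-38,5,0.6],
    [0.2,-0.2,100,-404,-38,5,0.6],
    [0.2,-0.2,100,-404,-38,5,0.6],
    [0.2,-0.2,100,-404,-38,5,0.6],
    [0.2,-0.2,100,-404,-38,5,0.6],
  ],
)

```text
t: 6.32
tcp_pos: [0.5305, -0.1995, 0.2958]
tool_rot: [1.0, 0.011, -0.004, -0.001]
force: [0.4, -0.2, 1.0]
finger_gap: 0.4
gripper_force: 0.0
```

move_arm(
  rows=[
    [0,0,0,0,0,0,0.6],
    [0,0,0,0,0,0,0.6],
    [0,0,0,0,0,0,0.6],
    [0,0,0,0,0,0,0.6],
  ],
)

```text
t: 6.65
tcp_pos: [0.5325, -0.1959, 0.2977]
tool_rot: [1.0, 0.019, -0.002, -0.0]
force: [0.1, -0.5, -0.4]
finger_gap: 0.401
gripper_force: 0.0
```

```bash
python3 - <<'E'
from h import *
st=readout.sense();print(st['q'].round(2),st['tcp_pos'],R.from_quat(st['tool_rot']).as_matrix().round(3))
s=snap('wrist');hsv=cv2.cvtColor(s['img'],cv2.COLOR_RGB2HSV);H,S,V=[hsv[...,i] for i in range(3)]
m=((H>20)&(H<34)&(S>140)&(V>110)).astype(np.uint8);k,l,stt,c=cv2.connectedComponentsWithStats(m)
C=cloud(s)
for i in range(1,k):
    if stt[i,4]>60:
        p=C[l==i]; t=p[(p[:,2]>.199)&(p[:,2]<.208)]; print(stt[i],c[i],len(t), cv2.minAreaRect(t[:,:2].astype(np.float32)*1000) if len(t)>10 else '')
b=((H>95)&(H<118)&(S>90)&(V>60)); P=C[b]; P=P[(abs(P[:,2]-.18)<.006)]; print('dial',cv2.minEnclosingCircle(P[:,:2].astype(np.float32)),P.shape,P.min(0),P.max(0))
cv2.imwrite('pics/w1.png',s['img'][...,::-1])
E
```

```text
[-0.55  0.41  1.53 -0.    1.21  0.99] [ 0.53253269 -0.19586785  0.29769268] [[ 0.999  0.037 -0.005]
 [ 0.037 -0.999  0.001]
 [-0.005 -0.001 -1.   ]]
[414  79  21  22 361] [423.95844875  89.29085873] 0 
[220 154  12   7  62] [225.70967742 157.        ] 0 
[273 194  16  36 359] [280.30362117 211.60445682] 286 ((537.33154296875, -195.2878875732422), (7.02002477645874, 22.37961196899414), 77.44810485839844)
[419 202  18  17 254] [427.44094488 210.10629921] 0 
[ 161  261   57   41 1077] [183.95914578 282.17641597] 0 
dial ((0.570184051990509, -0.20257315039634705), 0.04617231711745262) (8508, 3) [ 0.52475176 -0.24861698  0.17400095] [ 0.61571905 -0.15685126  0.18259911]
```

View pics/w1.png

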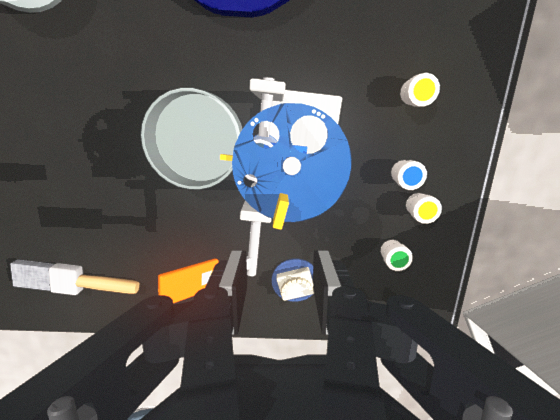

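Wrist picture: the fin is at (280,212), the dial at (292,163), the lever pad at (190,282) and the dish at (192,138). The fin centre is (537.3,−195.3) mm at 167.5°, and the dial centre is (570.2,−202.6).

```bash
python3 - <<'E'
from h import *
def Rz(d):
    a=np.radians(d);x=np.array([np.cos(a),np.sin(a),0]);z=np.array([0,0,-1.]);return R.from_matrix(np.c_[x,np.cross(z,x),z])
rel([.5373,-.1953,.23],Rz(-12.5));rel([.5373,-.1953,.21],Rz(-12.5))
# arc in tool frame at grasp (tool x=-12.5deg)
r0=Rz(-12.5);c=np.array([.5702,-.2026,.21]);p0=np.array([.5373,-.1953,.21])
for d in range(5,51,5):
    p=c+R.from_euler('z',d,degrees=True).apply(p0-c);print(d,(r0.inv().apply(p-p0)*1000).round(1))
E
```

```text
shift mm [ 4.8 -0.3 67.9]
rotvec deg [ 0.   0.2 14.6]
shift mm [ 4.9 -0.3 87.9]
rotvec deg [ 0.   0.2 14.6]
5 [0.1 2.9 0. ]
10 [0.5 5.9 0. ]
15 [1.1 8.7 0. ]
20 [ 2.  11.5  0. ]
25 [ 3.2 14.2  0. ]
30 [ 4.5 16.9  0. ]
35 [ 6.1 19.3  0. ]
40 [ 7.9 21.7  0. ]
45 [ 9.9 23.8  0. ]
50 [12.  25.8  0. ]
```

move_arm(
  rows=[
    [0,0,7,5,0,10,0.6],
    [0,0,14.5,5,0,30,0.6],
    [0,0,14.5,5,0,55,0.6],
    [0,0,14.5,5,0,75,0.6],
    [0,0,14.5,5,0,87,0.6],
    [0,0,14.5,5,0,87,0.6],
    [0,0,14.5,5,0,87,1],
    [0,0,14.5,5,0,87,1],
    [0,0,14.5,5,0,87,1],
    [0,0,14.5,5,0,87,1],
    [0,0,14.5,5,0,87,1],
    [0,0,14.5,5,0,87,1],
  ],
  squeeze=20,
)

```text
t: 7.7
tcp_pos: [0.5384, -0.1962, 0.2124]
tool_rot: [0.994, -0.109, -0.001, 0.001]
force: [0.7, 1.6, 3.7]
finger_gap: 0.076
gripper_force: 25.7
```

```bash
python3 - <<'E'
from h import *
st=readout.sense();print(st['tcp_pos'],st['force'],st['gripper_force'],st['finger_gap'],R.from_quat(st['tool_rot']).as_matrix().round(3)[:,0])
E
```

```text
[ 0.53844519 -0.19624332  0.21243153] [0.68842156 1.55792457 3.65880393] 25.665595829486847 0.07609087934772285 [ 0.976 -0.216 -0.001]
```

Gripped (gap about 7 mm). Now I swing the fin +43.5° about the dial axis.

move_arm(
  rows=[
    [0,0,-4,0,2.4,0,1],
    [0,0,-8,0.3,4.7,0,1],
    [0,0,-12,0.7,7,0,1],
    [0,0,-16,1.3,9.3,0,1],
    [0,0,-20,2,11.5,0,1],
    [0,0,-24,2.9,13.7,0,1],
    [0,0,-28,3.9,15.8,0,1],
    [0,0,-32,5.1,17.9,0,1],
    [0,0,-36,6.4,19.8,0,1],
    [0,0,-40,7.9,21.7,0,1],
    [0,0,-43.5,9.3,23.2,0,1],
    [0,0,-43.5,9.3,23.2,0,1],
  ],
)

```text
t: 8.7
tcp_pos: [0.5425, -0.2206, 0.2124]
tool_rot: [0.963, 0.268, -0.001, -0.0]
force: [0.4, 2.8, 5.2]
finger_gap: 0.075
gripper_force: 26.0
```

move_arm(
  rows=[
    [0,0,0,0,0,0,1],
    [0,0,0,0,0,0,1],
    [0,0,0,0,0,0,0.7],
    [0,0,0,0,0,0,0.7],
    [0,0,0,0,0,0,0.7],
    [0,0,0,0,0,-35,0.7],
    [0,0,0,0,0,-70,0.7],
    [0,0,0,0,0,-100,0.7],
    [0,0,0,0,0,-100,0.7],
    [0,0,0,0,0,-100,0.7],
  ],
)

```text
t: 9.53
tcp_pos: [0.5428, -0.2213, 0.3132]
tool_rot: [0.964, 0.267, -0.0, 0.001]
force: [0.1, -0.4, 0.1]
finger_gap: 0.299
gripper_force: 0.0
```

```bash
python3 - <<'E'
from h import *
st=readout.sense();print(st['q'].round(2),st['tcp_pos'],R.from_quat(st['tool_rot']).as_matrix().round(3))
s=snap('wrist');hsv=cv2.cvtColor(s['img'],cv2.COLOR_RGB2HSV);H,S,V=[hsv[...,i] for i in range(3)]
C=cloud(s)
m=((H>18)&(H<34)&(S>140)&(V>90)&(C[...,2]>.199)&(C[...,2]<.208)); t=C[m];t=t[abs(t[:,0]-.54)<.03];print(len(t),cv2.minAreaRect(t[:,:2].astype(np.float32)*1000))
b=((H>95)&(H<118)&(S>90)&(V>60)); P=C[b]; P=P[(abs(P[:,2]-.18)<.006)]; dc=cv2.minEnclosingCircle(P[:,:2].astype(np.float32));print('dial',dc)
v=t[:,:2].mean(0)-dc[0];print('tab ang',np.degrees(np.arctan2(v[1],v[0]))%360, 'dial val rad',np.radians(np.degrees(np.arctan2(v[1],v[0]))%360+3.9-215))
o=(H>5)&(H<17)&(S>170)&(V>120)&(C[...,2]>.14)&(C[...,2]<.22); P=C[o]; print('pad',len(P),P.min(0),P.max(0),P.mean(0))
# base plate & yaw from wrist: post tops
w=(S<60)&(V>150)&(abs(C[...,2]-.141)<.003); k,l,q,c=cv2.connectedComponentsWithStats(w.astype(np.uint8))
for i in range(1,k):
    if q[i,4]>25: p=C[l==i]; print('post?',q[i],p.mean(0).round(4),p.min(0).round(4),p.max(0).round(4))
cv2.imwrite('pics/w2.png',s['img'][...,::-1])
E
```

```text
[-0.58  0.41  1.46 -0.    1.26  0.45] [ 0.54277212 -0.22129626  0.3131709 ] [[ 0.857  0.515 -0.   ]
 [ 0.515 -0.857 -0.003]
 [-0.001  0.002 -1.   ]]
249 ((541.3253173828125, -220.11370849609375), (21.995946884155273, 6.379363059997559), 31.093097686767578)
dial ((0.570388913154602, -0.20265814661979675), 0.04608318582177162)
tab ang 211.02070001042532 dial val rad -0.0013840459148753241
pad 227 [ 0.44822808 -0.13981505  0.15738723] [ 0.48100249 -0.09597817  0.19795142] [ 0.47232531 -0.1127611   0.18241948]
post? [276  78  31  28 385] [ 0.63   -0.1807  0.1404] [ 0.6245 -0.1957  0.1382] [ 0.6356 -0.1657  0.1426]
post? [208 183  28  24 273] [ 0.5147 -0.1717  0.1405] [ 0.5089 -0.1871  0.138 ] [ 0.5203 -0.1578  0.1431]
post? [178 223  13  13  83] [ 0.4626 -0.156   0.141 ] [ 0.4551 -0.1603  0.1381] [ 0.468  -0.1496  0.144 ]
```

View pics/w2.png

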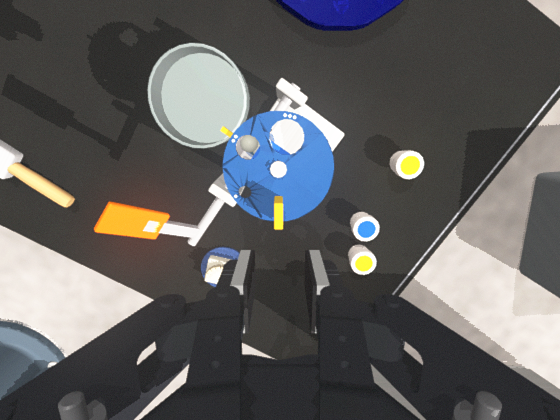

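The two-dot hole is now over the mouth, at (248,147) in the picture, and the dial value is about 0.0 rad. The post tops give yaw −4.46° and origin (0.5724, −0.1762). Next is the lever: fingers shut, moving above the pad.

```bash
cat >> h.py <<'E'
O=np.array([.5724,-.1762,0]);YAW=np.radians(-4.46);ex=np.array([np.cos(YAW),np.sin(YAW),0]);ey=np.array([-np.sin(YAW),np.cos(YAW),0]);ez=np.array([0,0,1.])
def pose(t,gap=0,r=72,phimax=42):
    a=np.pi/4-t; phi=np.radians(phimax)*t/2
    d=np.cos(a)*ey+np.sin(a)*ez; n=-np.sin(a)*ey+np.cos(a)*ez
    z=-np.sin(phi)*ey-np.cos(phi)*ez; x=np.cross(ex,z); Rt=R.from_matrix(np.c_[x,ex,z])
    rr=r+8*t/2
    return O-.112*ex+.125*ez+(rr*d+(3+gap)*n)/1000-.025*z, Rt
def plan(p0=None,ts=(),**k):
    st=readout.sense(); r=R.from_quat(st['tool_rot'])
    print('t',st['t'],'tcp',st['tcp_pos'].round(4),'F',st['force'].round(1),'q',st['q'].round(2))
    for t in ts:
        p,Rt=pose(t,**k); print(round(t,2),np.degrees((r.inv()*Rt).as_rotvec()).round(1).tolist(),(r.inv().apply(p-st['tcp_pos'])*1000).round(1).tolist(),p.round(3))
E
python3 - <<'E'
from h import *
plan(ts=[0],gap=40)
s=snap('top');dish(s,(.575,-.08))
E
```

```text
t 9.5833 tcp [ 0.5418 -0.2207  0.3113] F [0.2 0.8 0.2] q [-0.58  0.42  1.47 -0.    1.26  0.45]
0 [-0.2, 0.1, -54.6] [-30.0, -103.9, 80.3] [ 0.462 -0.147  0.231]
px 312 227
dish [ 291  204   50   50 1942] ((315.3569030761719, 228.55503845214844), 24.982465744018555) [ 0.5725251  -0.08701958  0.04      ]
```

move_arm(
  rows=[
    [0,0,-7,-5,-25,5,1],
    [0,0,-14,-10,-50,15,1],
    [0,0,-21,-20,-80,30,1],
    [0,0,-28,-30,-104,50,1],
    [0,0,-35,-30,-104,65,1],
    [0,0,-42,-30,-104,75,1],
    [0,0,-49,-30,-104,80,1],
    [0,0,-54.6,-30,-104,80,1],
    [0,0,-54.6,-30,-104,80,1],
    [0,0,-54.6,-30,-104,80,1],
    [0,0,-54.6,-30,-104,80,1],
  ],
)

```text
t: 10.55
tcp_pos: [0.4621, -0.1468, 0.2309]
tool_rot: [0.734, 0.679, -0.002, -0.002]
force: [0.4, -0.0, 0.5]
finger_gap: 0.0
gripper_force: 0.0
```

```bash
python3 - <<'E'
from h import *
plan(ts=[0],gap=14); plan(ts=np.arange(0,.61,.1),gap=0)
E
```

```text
t 10.55 tcp [ 0.4621 -0.1468  0.2309] F [ 0.4 -0.   0.5] q [-0.54  0.38  1.8  -0.    0.97 -0.46]
0 [-0.3, -0.0, -0.1] [18.1, 0.3, 18.0] [ 0.464 -0.129  0.213]
t 10.55 tcp [ 0.4621 -0.1468  0.2309] F [ 0.4 -0.   0.5] q [-0.54  0.38  1.8  -0.    0.97 -0.46]
0.0 [-0.3, -0.0, -0.1] [28.0, 0.3, 27.9] [ 0.465 -0.119  0.203]
0.1 [-0.3, -2.1, -0.1] [34.3, 0.3, 32.8] [ 0.465 -0.113  0.198]
0.2 [-0.3, -4.2, -0.1] [40.1, 0.4, 38.2] [ 0.465 -0.107  0.193]
0.3 [-0.3, -6.3, -0.0] [45.3, 0.4, 44.2] [ 0.466 -0.102  0.187]
0.4 [-0.3, -8.4, -0.0] [50.0, 0.4, 50.7] [ 0.466 -0.097  0.18 ]
0.5 [-0.3, -10.5, -0.0] [53.9, 0.4, 57.6] [ 0.467 -0.093  0.173]
0.6 [-0.3, -12.6, -0.0] [57.2, 0.5, 64.8] [ 0.467 -0.09   0.166]
```

move_arm(
  rows=[
    [0,0,0,10,0,10,1],
    [0,0,0,18,0,18,1],
    [0,0,0,24,0,24,1],
    [0,0,0,28,0,28,1],
    [0,-1,0,31,0,30.5,1],
    [0,-2,0,34.3,0,33,1],
    [0,-3,0,37.3,0,35.5,1],
    [0,-4.2,0,40,0,38,1],
    [0,-5.2,0,43,0,41,1],
    [0,-6.3,0,45.3,0,44,1],
    [0,-7.3,0,48,0,47.5,1],
    [0,-8.4,0,50,0,50.7,1],
  ],
)

```text
t: 11.55
tcp_pos: [0.4667, -0.0976, 0.181]
tool_rot: [0.731, 0.678, -0.056, 0.05]
force: [-1.4, -2.3, 2.9]
finger_gap: 0.005
gripper_force: 1.4
```

```bash
cat >> h.py <<'E'
def lever():
    for n in('top','side'):
        s=snap(n);hsv=cv2.cvtColor(s['img'],cv2.COLOR_RGB2HSV);H,S,V=[hsv[...,i] for i in range(3)];C=cloud(s)
        Q=(C-O); y=Q@ey; x=Q@ex; z=Q[...,2]-.125
        o=(H>5)&(H<17)&(S>150)&(V>90)&(abs(x+.112)<.03)&(abs(y)<.13)&(z>-.122)
        w=(S<70)&(V>130)&(abs(x+.112)<.012)&(np.hypot(y,z)>.012)&(np.hypot(y,z)<.042)
        for m in(o,w):
            if m.sum()>8: print(n,m.sum(),'tip~',round(np.pi/4-np.arctan2(np.median(z[m]),np.median(y[m])),2),end=' ')
        b=(H>95)&(H<118)&(S>100)&(V>60)&(abs(x)<.06)&(y>-.09)&(z>-.11)&(z<.1)&(np.hypot(y,z)<.12)
        print('dial',b.sum(),np.median(x[b]).round(3),np.median(y[b]).round(3),np.median(z[b]).round(3))
E
python3 - <<'E'
from h import *
plan(ts=np.arange(.4,.91,.1)); lever()
E
```

```text
t 11.55 tcp [ 0.4667 -0.0976  0.181 ] F [-1.4 -2.3  2.9] q [-0.36  0.45  1.88 -0.21  0.78 -0.14]
0.4 [-0.1, 0.2, 0.1] [0.7, -0.5, 0.8] [ 0.466 -0.097  0.18 ]
0.5 [-0.1, -1.9, 0.1] [5.7, -0.5, 7.0] [ 0.467 -0.093  0.173]
0.6 [-0.1, -4.0, 0.1] [10.0, -0.4, 13.6] [ 0.467 -0.09   0.166]
0.7 [-0.1, -6.1, 0.1] [13.7, -0.4, 20.7] [ 0.467 -0.087  0.159]
0.8 [-0.1, -8.2, 0.1] [16.7, -0.4, 28.0] [ 0.467 -0.085  0.151]
0.9 [-0.1, -10.3, 0.1] [18.9, -0.4, 35.6] [ 0.467 -0.084  0.143]
top 14 tip~ 0.08 dial 747 0.003 -0.01 0.065
side 108 tip~ 0.4 side 61 tip~ 0.3 dial 432 0.004 -0.017 0.068
```

move_arm(
  rows=[
    [0,-1,0,3,0,4,1],
    [0,-2,0,5.7,0,7,1],
    [0,-3,0,8,0,10,1],
    [0,-4,0,10,0,13.6,1],
    [0,-5,0,12,0,17,1],
    [0,-6,0,13.7,0,20.7,1],
    [0,-7,0,15.3,0,24.3,1],
    [0,-8.2,0,16.7,0,28,1],
    [0,-9.2,0,18,0,31.8,1],
    [0,-10.3,0,18.9,0,35.6,1],
  ],
)

```text
t: 12.48
tcp_pos: [0.4676, -0.084, 0.1432]
tool_rot: [0.724, 0.67, -0.121, 0.11]
force: [-0.8, -2.5, 2.9]
finger_gap: 0.002
gripper_force: 1.2
```

```bash
python3 - <<'E'
from h import *
plan(ts=np.arange(.9,1.51,.1)); lever()
E
```

```text
t 12.4833 tcp [ 0.4676 -0.084   0.1432] F [-0.8 -2.5  2.9] q [-0.23  0.55  1.92 -0.52  0.7   0.25]
0.9 [-0.1, -0.1, 0.1] [-0.1, -0.4, 0.2] [ 0.467 -0.084  0.143]
1.0 [-0.1, -2.2, 0.1] [2.7, -0.4, 7.6] [ 0.467 -0.084  0.135]
1.1 [-0.1, -4.3, 0.1] [4.8, -0.3, 15.2] [ 0.467 -0.084  0.127]
1.2 [-0.1, -6.4, 0.1] [6.1, -0.3, 23.0] [ 0.467 -0.086  0.119]
1.3 [-0.1, -8.5, 0.1] [6.7, -0.3, 30.8] [ 0.467 -0.088  0.112]
1.4 [-0.1, -10.6, 0.1] [6.4, -0.3, 38.7] [ 0.467 -0.09   0.104]
1.5 [-0.1, -12.7, 0.1] [5.4, -0.3, 46.4] [ 0.466 -0.094  0.097]
top 133 tip~ 0.87 top 74 tip~ 0.81 dial 567 0.004 0.02 0.063
side 103 tip~ 0.87 side 42 tip~ 0.81 dial 89 -0.002 -0.0 0.072
```

move_arm(
  rows=[
    [0,-1,0,1.5,0,3.8,1],
    [0,-2.2,0,2.7,0,7.6,1],
    [0,-3.2,0,3.9,0,11.4,1],
    [0,-4.3,0,4.8,0,15.2,1],
    [0,-5.3,0,5.5,0,19,1],
    [0,-6.4,0,6.1,0,23,1],
    [0,-7.4,0,6.5,0,27,1],
    [0,-8.5,0,6.7,0,30.8,1],
    [0,-9.5,0,6.6,0,34.8,1],
    [0,-10.6,0,6.4,0,38.7,1],
  ],
)

```text
t: 13.42
tcp_pos: [0.4668, -0.0904, 0.1047]
tool_rot: [0.71, 0.657, -0.187, 0.171]
force: [0.8, -0.9, 3.1]
finger_gap: -0.001
gripper_force: 1.4
```

```bash
python3 - <<'E'
from h import *
plan(ts=np.arange(1.4,2.01,.1)); lever()
E
```

```text
t 13.4167 tcp [ 0.4668 -0.0904  0.1047] F [ 0.8 -0.9  3.1] q [-0.14  0.67  1.94 -0.86  0.7   0.65]
1.4 [-0.1, -0.0, 0.1] [0.2, -0.0, 0.1] [ 0.467 -0.09   0.104]
1.5 [-0.1, -2.1, 0.1] [0.6, -0.0, 7.9] [ 0.466 -0.094  0.097]
1.6 [-0.1, -4.2, 0.1] [0.2, 0.0, 15.7] [ 0.466 -0.098  0.091]
1.7 [-0.1, -6.3, 0.1] [-0.9, 0.0, 23.4] [ 0.466 -0.103  0.085]
1.8 [-0.1, -8.4, 0.1] [-2.8, 0.0, 30.9] [ 0.465 -0.108  0.079]
1.9 [-0.1, -10.5, 0.1] [-5.5, 0.1, 38.2] [ 0.465 -0.114  0.074]
2.0 [-0.1, -12.6, 0.1] [-8.9, 0.1, 45.2] [ 0.464 -0.12   0.07 ]
top 102 tip~ 1.34 top 60 tip~ 1.34 dial 240 0.009 0.044 0.053
side 58 tip~ 1.37 dial 511 -0.006 0.041 0.042
```

move_arm(
  rows=[
    [0,-1,0,0.3,0,4,1],
    [0,-2.1,0,0.6,0,7.9,1],
    [0,-3.1,0,0.5,0,11.8,1],
    [0,-4.2,0,0.2,0,15.7,1],
    [0,-5,0,-0.2,0,18.8,1],
    [0,-5.7,0,-0.5,0,21,1],
    [0,-6.3,0,-0.9,0,23.4,1],
    [0,-7,0,-1.5,0,26,1],
    [0,-7.7,0,-2.1,0,28.5,1],
    [0,-8.4,0,-2.8,0,30.9,1],
    [0,-9,0,-3.5,0,33,1],
    [0,-9.5,0,-4.2,0,34.7,1],
  ],
)

```text
t: 14.52
tcp_pos: [0.4648, -0.1106, 0.0757]
tool_rot: [0.691, 0.641, -0.245, 0.225]
force: [-0.0, 2.0, 2.5]
finger_gap: -0.0
gripper_force: 1.2
```

```bash
python3 - <<'E'
from h import *
plan(ts=np.arange(1.8,2.06,.05)); lever()
E
```

```text
t 14.5167 tcp [ 0.4648 -0.1106  0.0757] F [-0.   2.   2.5] q [-0.11  0.78  1.94 -1.12  0.77  0.94]
1.8 [-0.1, 1.1, 0.2] [-0.1, 0.4, -4.3] [ 0.465 -0.108  0.079]
1.85 [-0.1, 0.0, 0.2] [-0.7, 0.4, -0.5] [ 0.465 -0.111  0.076]
1.9 [-0.1, -1.0, 0.2] [-1.5, 0.4, 3.3] [ 0.465 -0.114  0.074]
1.95 [-0.1, -2.1, 0.2] [-2.5, 0.4, 7.0] [ 0.465 -0.117  0.072]
2.0 [-0.1, -3.1, 0.2] [-3.7, 0.4, 10.7] [ 0.464 -0.12   0.07 ]
2.05 [-0.1, -4.2, 0.2] [-5.1, 0.4, 14.3] [ 0.464 -0.124  0.068]
top 85 tip~ 1.87 top 36 tip~ 1.84 dial 261 -0.004 0.057 0.023
side 25 tip~ 1.94 dial 771 -0.006 0.055 0.018
```

Now to about 1.97, then hold a second.

move_arm(
  rows=[
    [0,-0.5,0,-1,0,2,1],
    [0,-1,0,-1.5,0,3.3,1],
    [0,-1.5,0,-2,0,5,1],
    [0,-2,0,-2.5,0,7,1],
    [0,-2.5,0,-2.8,0,8,1],
    [0,-2.5,0,-2.8,0,8,1],
    [0,-2.5,0,-2.8,0,8,1],
    [0,-2.5,0,-2.8,0,8,1],
    [0,-2.5,0,-2.8,0,8,1],
    [0,-2.5,0,-2.8,0,8,1],
    [0,-2.5,0,-2.8,0,8,1],
    [0,-2.5,0,-2.8,0,8,1],
  ],
)

```text
t: 15.62
tcp_pos: [0.4641, -0.1179, 0.0717]
tool_rot: [0.686, 0.636, -0.26, 0.239]
force: [0.0, 0.7, -0.8]
finger_gap: 0.001
gripper_force: 0.3
```

move_arm(
  rows=[
    [0,0,0,0,0,0,1],
    [0,0,0,0,0,0,1],
    [0,0,0,0,0,0,1],
    [0,0,0,0,0,0,1],
    [0,0,0,0,0,0,1],
    [0,0,0,0,0,0,1],
  ],
)

```text
t: 16.12
tcp_pos: [0.4643, -0.1178, 0.0715]
tool_rot: [0.686, 0.636, -0.26, 0.239]
force: [0.6, 0.4, 0.2]
finger_gap: -0.002
gripper_force: 0.1
```

```bash
python3 - <<'E'
from h import *
plan(ts=[]); lever()
b=snap('side');s=snap('top')
im=np.vstack([cv2.resize(s['img'][185:265,285:405],None,fx=6,fy=3.7)[:296,:720],cv2.resize(b['img'][210:310,230:350],None,fx=6,fy=3)[:300,:720]])
cv2.imwrite('pics/t4.png',im[...,::-1])
E
```

```text
t 16.1167 tcp [ 0.4643 -0.1178  0.0715] F [0.6 0.4 0.2] q [-0.11  0.81  1.94 -1.18  0.8   1.  ]
top 70 tip~ 1.98 top 31 tip~ 1.99 dial 361 -0.007 0.059 0.017
side 57 tip~ 2.05 side 12 tip~ 2.14 dial 782 -0.007 0.057 0.014
```

View pics/t4.png

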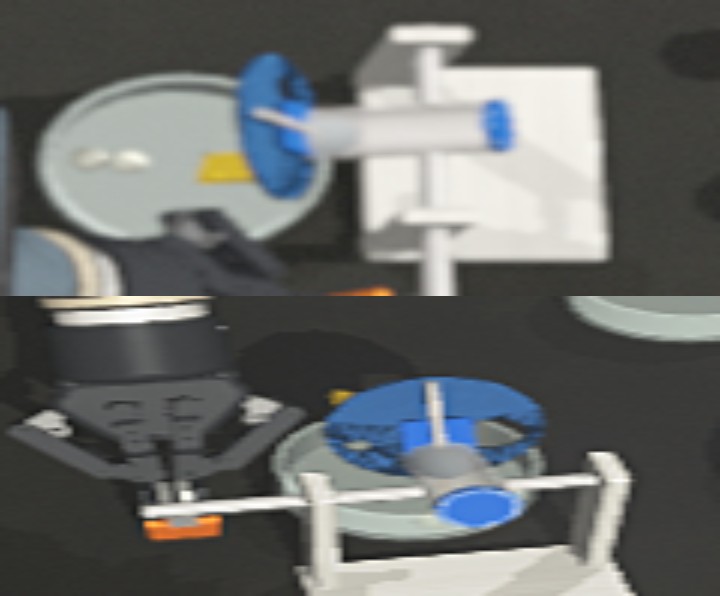

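Two white balls are visible in the dish at (90,157) and (130,157) in the upper crop. The dial hides the rest, and a pale spot at (430,518) in the lower crop could be the third ball. I'll retract and look under the dial from the +y side.

move_arm(
  rows=[
    [0,0,0,0,0,-15,1],
    [0,0,0,0,0,-40,1],
    [0,0,0,0,0,-80,1],
    [0,0,0,0,0,-120,1],
    [0,0,0,0,0,-160,1],
    [0,0,0,0,30,-200,1],
    [0,0,0,0,60,-230,1],
    [0,0,0,0,80,-230,1],
    [0,0,0,0,80,-230,1],
    [0,0,0,0,80,-230,1],
  ],
)

```text
t: 17.15
tcp_pos: [0.557, 0.0278, 0.2442]
tool_rot: [0.686, 0.636, -0.259, 0.239]
force: [-0.7, -0.3, 0.3]
finger_gap: 0.002
gripper_force: 0.0
```

```bash
cat >> h.py <<'E'
def balls():
    for n in('top','side','wrist'):
        s=snap(n);hsv=cv2.cvtColor(s['img'],cv2.COLOR_RGB2HSV);C=cloud(s)
        Q=C-O; x=Q@ex;y=Q@ey;z=Q[...,2]
        m=(hsv[...,1]<45)&(hsv[...,2]>185)&(np.hypot(x,y-.085)<.075)&(z<.045)
        k,l,q,c=cv2.connectedComponentsWithStats(m.astype(np.uint8))
        for i in range(1,k):
            if q[i,4]>4: p=ray(s,*c[i],.013)-O; print(n,q[i],'stand xy',(p@ex).round(3),(p@ey).round(3),'z',np.median(z[l==i]).round(3))
    return s
E
python3 - <<'E'
from h import *
plan(); lever(); s=balls()
d=proj(s,[.5725,-.087,.02]);t=proj(s,[*(O+.06*ey)[:2],.09]);print(d,t)
u,v=d.astype(int);r=lambda a,m:int(np.clip(a,0,m))
cv2.imwrite('pics/w3.png',s['img'][...,::-1])
E
```

```text
t 17.15 tcp [0.557  0.0278 0.2442] F [-0.7 -0.3  0.3] q [ 0.16  0.6   1.55 -0.73  1.29  0.56]
top 112 tip~ 1.99 top 32 tip~ 1.94 dial 361 -0.006 0.058 0.017
side 59 tip~ 2.05 side 12 tip~ 2.16 dial 782 -0.007 0.057 0.014
top [ 293  211   42   41 1057] stand xy -0.012 0.098 z 0.006
side [278 271   2   4   5] stand xy -0.058 0.09 z 0.04
side [286 280  22  10 119] stand xy -0.021 0.044 z 0.028
wrist [ 254   75  109   99 6688] stand xy -0.005 0.095 z 0.006
[304.84723547 128.099085  ] [311.48683318 193.11726331]
```

```bash
python3 - <<'E'
from h import *
for n in('wrist','top','side'):
    s=snap(n);C=cloud(s);D=np.array([.5725,-.087]);rr=np.hypot(C[...,0]-D[0],C[...,1]-D[1]);z=C[...,2]
    m=(rr<.05)&(z>.013)&(z<.026)
    k,l,q,c=cv2.connectedComponentsWithStats(m.astype(np.uint8))
    for i in range(1,k):
        if q[i,4]>5: p=C[l==i];print(n,q[i],p.mean(0).round(3),p[:,2].max().round(3),s['img'][l==i].mean(0).round())
    if n=='wrist': cv2.imwrite('pics/w3.png',cv2.resize(s['img'][50:230,200:420],None,fx=3.5,fy=3.3)[:,:,::-1])
E
```

```text
wrist [304  97  17  18 203] [ 0.58  -0.058  0.018] 0.022 [222. 221. 210.]
wrist [300 147  12  11  99] [ 0.574 -0.129  0.017] 0.021 [228. 226. 214.]
top [297 225   6   6  29] [ 0.582 -0.049  0.019] 0.026 [190. 191. 179.]
top [304 226   6   6  30] [ 0.578 -0.066  0.019] 0.026 [210. 211. 199.]
```

View pics/w3.png

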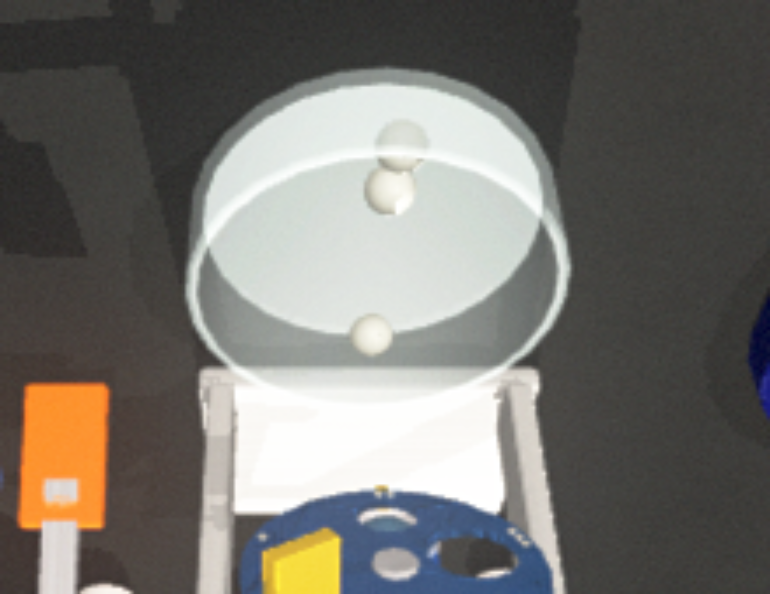

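All three white balls are in the dish, at (402,145), (390,190) and (372,335). The 20 mm hole at (388,520) has the blue ball behind it, and the arm is clear.

```bash
python3 -c "
from station import order
print(order.sign_off())"
```

```text
the job is handed in; nothing more can be done
None
```

I handed the job in at about 17 s of robot time: all three white balls are in the dish on the bench, the blue ball is still in the tube, and the dial is on the 20 mm hole; the sign-off gave no verdict.

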